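# Catch a batch of heat sinks from the two-lane gravity feeder

## Robot

A 6-joint arm with a two-finger parallel gripper is mounted at the origin on a cart in front of the work surface, level with it; the furniture and walls round the work are solid. World frame = base frame: x ahead of the robot, y to its left, z up, the work surface at z = 0. Lengths are in m, angles in rad, forces in N, time in s.
With the tool pointing down it reaches from about 0.35 to 0.725 m from the base axis. Payload 4.3 kg.
Tool frame: the origin (TCP) lies midway between the tips of the shut fingers; the grasp point (between the pads) lies 19 mm behind it; z points along the fingers, y is the line along which they close (so a half turn about z gives the same grasp; the last joint's range is limited). The gripper opens to 85 mm and grips with 20 to 120 N. Pads are 22 mm wide; open, the fingers measure 114 mm over their backs; the gripper's body (76 mm by 85 mm) begins 54 mm behind the grasp point. The pads swing forward as they close: fully open they stand 13 mm farther back than shut.
Start: joints at [-0.11, 0.377, 0.081, 1.274, 0, 1.46], TCP at [0.575, 0, 0.231] pointing down, gripper open.
Joint ranges: [-2.72, 2.72], [-0.84, 1.66], [-1.02, 1.22], [-1.77, 2.12], [-1.37, 1.28], [-3.14, 3.14]. Speed limits (rad/s): [2.57, 2.57, 3.14, 3.14, 3.14, 3.14].

## Interface

Orientations are given as [roll, pitch, yaw] about the fixed x, y, z axes, in that order (R = Rz(yaw) Ry(pitch) Rx(roll)).
In Python, from plant import robot gives the robot as it stands. Calls block until the motion is done:
- robot.move_to(position, orientation): joint-space move of the TCP to a pose.
- robot.move_l(position, attitude=None, velocity=0.15, guard=None): straight line of the TCP; attitude=None keeps the orientation; velocity is the mean speed in m/s. With guard (N) it stops when the force on the tool has changed by that much, and returns True; else False.
- robot.move_j(angles): joint-space move.
- robot.release() and robot.close_gripper(force=None): open the fingers fully, or close them until they stop; force is the grip in N (None keeps the last).
- robot.hold(seconds).
- robot.solve_ik(position, orientation): joint angles nearest the present ones, or None.
- robot.read_state(): the state.
- robot.read_camera(name): name is "scene" or "side" or "wrist"; returns a dict with "pixels" (400x640x3 uint8, red, green, blue), "camera_matrix" (3x3 intrinsics, pixels), "rvec" (rotation vector, rad) and "tvec" (3), from world to camera coordinates, as OpenCV has them; the wrist camera has in their place "mount" (4x4, takes a point from camera to tool coordinates, whose origin is the TCP and whose axes are the flange's). Camera axes: x right, y down, z forward; pixel columns grow to the right and rows downward; lengths in m; the calibration is good to about 2 mm. A picture is of the moment at which its call begins: read the wrist's pose just before it. There is no depth.
A pose or a line that the arm cannot do raises robot.Unreachable and nothing moves.
- robot.finish_job(): hands the job in; it is judged then, once.
Trained networks look in a picture, given as the dict that the camera call returned (one of the last four; its "shot" number tells which), for a name from the list of things; names that differ only in an ending like _2 or _b are one class to them, and where a whole thing is asked for, a point or a joint stands for the part that bears it (a point fixed in the world has none). Each returns a list of dicts, best first, with "score" (0 to 1); they miss things now and then, are a little off and sometimes report something else, mostly with a low value. They report only what shows in the picture. A call takes as long as a camera call.
- robot.cut_out(name, picture): "mask" (400x640 bool, what is visible of it).
- robot.landmark_of(name, picture): "xyz" ([x, y, z] in m, in the coordinates of the camera as it stood for that picture, good to about 4 mm: a listed point, or the origin of a listed thing).
The state is a dict: "time": time; "joints": joint angles; "joint_velocities": joint speeds; "joint_efforts": joint torques, N m; "eef_pos": TCP position; "tool_rot": TCP orientation; "ft_force": force on the tool from outside, world axes, zero at the start; "torque": the same for the moment, N m; "gripper_width": finger opening in m; "gripper_force": force on a finger pad.
Only numpy, scipy, OpenCV 4.12 (cv2) and the standard library are available. Lean on these libraries where they do the work, as an engineer would, in place of code of your own. Each camera call takes 0.05 s, during which the arm holds its last target. There are 200 camera calls.

## Task

Draw the four black finned heat sinks from the gravity feeder: throw its ball lever over to the side of the lane that holds them until it drops into the end notch, so that they slide down to the outlet flap (the white relays in the other lane stay where they are). Then pick up the white tub, hold it under the outlet and press it gently against the rubber bumper until the flap drops and all four heat sinks have slid into it, without spilling any. Finally stand the tub with the heat sinks upright on the bench, at least a hand's breadth away from the feeder's outlet, let go of it, and leave the lever in its notch and the other things undisturbed.

Things in the scene. Friction and masses are not known exactly. Their poses are not given: they have to be found in the camera images.
- feeder: Two-lane gravity feeder for components, aluminium and steel, screwed down, 230 x 150 x 320 mm. Origin: on the bench plane straight below the middle of the outlet lip. Its x axis runs level from the outlet into the feeder (away from the robot, yaw within 0.2 rad), y to the left, z up. Under the chute the space at x below 55 mm is empty down to the bench; the stand is behind it.
- outlet (a point): Middle of the outlet lip, at feeder x 0, y 0, z 180 mm. From here the open chute rises at 28 degrees towards feeder +x, with two lanes, 21 mm wide, at feeder y +22 and -22 mm. A flap hinged at the lip stands up and dams both lanes; it folds forwards and down to become a 17 mm long spout. All is slippery: once free, pieces slide out by themselves within 1 s and drop close in front.
- bumper_mean (a point): Mean place (fixed to the feeder) of the centre of the black rubber bumper, a 24 mm ball under the outlet, at rest: feeder x -5, y 0, z 120 mm. Its threaded rod is set nearer to or farther from the robot by up to 14 mm, differently each time and not reported: feel for it. It slides in level (+x) by 26 mm and is sprung back.
- rod_front (a point): Front end of the steel push rod (8 mm wide, underside at z 147 mm) that the bumper hangs from; at rest feeder x -35, y 0, z 151 mm (fixed point). A tub rim must pass below the rod, at 134 to 144 mm. The push on the bumper rises from 3 N at once to 7 N, then a firm stop; a rack turns the flap with it, and pieces pass only near the end.
- lever (a joint): Lane lever (rad), swinging sideways; it carries the gate plate across both lanes. 0 (start): middle notch, red dot, both lanes shut. +0.315: end notch on the feeder's +y side, yellow dot, opens the +y lane. -0.315: end notch on the -y side, yellow dot, opens the -y lane. Hard stops at +-0.33. A sprung plunger resists with up to 5 N at the ball and pulls into the nearer notch.
- lever_ball (a point): Centre of the lever's black ball, 30 mm across; at the start at feeder x 43, y 0, z 301 mm. It swings on a radius of 150 mm about an axis that follows the slope of the chute, 47 mm to either side. The lever leans 28 degrees from the vertical towards the robot. A green notched quadrant stands close behind it, ending 28 mm below the ball's centre.
- stick_sinks: Open grey-blue component stick (U channel, 128 x 23 x 18 mm, fixed) lying in the upper part of one lane of the feeder, loaded with the four heat sinks. Origin: at its lower end, on the lane's centre line, 226 mm above the bench; which lane (feeder y +22 or -22 mm) changes from start to start.
- stick_relays: The same kind of stick in the other lane, loaded with the three relays.
- tub: White open dairy tub with a red and green picture, loose, 108 mm across the rim, 104 mm high, tapering to 87 mm at the foot (the wall leans out 5 degrees, so vertical fingers tilt it by as much), 45 g, wall under 4 mm: take it by the rim, one finger inside. Origin: centre of its underside; z up.
- sink_1: Black finned heat sink no. 1 counted from the gate, 17 x 22 x 12 mm, 20 g. Origin: centre of its underside.
- sink_2: Black finned heat sink no. 2 counted from the gate, 17 x 22 x 12 mm, 20 g. Origin: centre of its underside.
- sink_3: Black finned heat sink no. 3 counted from the gate, 17 x 22 x 12 mm, 20 g. Origin: centre of its underside.
- sink_4: Black finned heat sink no. 4 counted from the gate, 17 x 22 x 12 mm, 20 g. Origin: centre of its underside.
- relay_1: White relay with a black window no. 1 counted from the gate, 16 x 34 x 12 mm, 15 g; stays in its stick. Origin: centre of its underside.
- relay_2: White relay with a black window no. 2 counted from the gate, 16 x 34 x 12 mm, 15 g; stays in its stick. Origin: centre of its underside.
- relay_3: White relay with a black window no. 3 counted from the gate, 16 x 34 x 12 mm, 15 g; stays in its stick. Origin: centre of its underside.
- solder_reel: Orange reel of solder wire, 54 mm diameter, 36 mm high, standing; bystander. Origin: centre of its underside.
- torch: Black pocket torch standing on its head, 33 mm diameter, 112 mm high; bystander. Origin: centre of its underside.

How it is judged:
On the way, in this order (a step that is already met when the one before it is completed fails the run):
1. the lever is thrown into the end notch that opens the lane of the heat sinks (((y of stick_sinks in the frame of feeder above 0 m and value of joint lever above 0.28 rad) or (y of stick_sinks in the frame of feeder below 0 m and value of joint lever below -0.28 rad))), for 0.2 s.
2. all four heat sinks lie in the tub while it is held off the bench (horizontal distance between each of sink_1, sink_2, sink_3, sink_4 and tub below 0.05 m and z of sink_1 in the frame of tub between -0.005 and 0.095 m and z of sink_2 in the frame of tub between -0.005 and 0.095 m and z of sink_3 in the frame of tub between -0.005 and 0.095 m and z of sink_4 in the frame of tub between -0.005 and 0.095 m and height (world z) of tub above 0.015 m), for 0.2 s.
At the end, for the whole second after the job is handed in: The lever stands in the end notch on the heat sinks' side (beyond 0.28 rad of 0.315). All four heat sinks lie in the tub (within 50 mm of its axis, below its rim). The tub stands upright (within 0.08 rad) and at rest on the bench, its axis more than 140 mm from the feeder's outlet (horizontal distance between each of sink_1, sink_2, sink_3, sink_4 and tub below 0.05 m and z of sink_1 in the frame of tub between -0.005 and 0.095 m and z of sink_2 in the frame of tub between -0.005 and 0.095 m and z of sink_3 in the frame of tub between -0.005 and 0.095 m and z of sink_4 in the frame of tub between -0.005 and 0.095 m and ((y of stick_sinks in the frame of feeder above 0 m and value of joint lever above 0.28 rad) or (y of stick_sinks in the frame of feeder below 0 m and value of joint lever below -0.28 rad)) and height (world z) of tub between -0.005 and 0.006 m and angle between tub's own z axis and vertical below 0.08 rad and linear speed of tub below 0.02 m/s and horizontal distance between tub and outlet above 0.14 m); the robot touches nothing.
It fails at once if a relay leaves its place in the stick (by more than 40 mm) (distance of any of relay_1, relay_2, relay_3 from where it was at the start of the episode above 0.04 m).
It fails at once if a heat sink falls on the bench beside the tub ((height (world z) of sink_1 below 0.03 m and horizontal distance between sink_1 and tub above 0.06 m) or (height (world z) of sink_2 below 0.03 m and horizontal distance between sink_2 and tub above 0.06 m) or (height (world z) of sink_3 below 0.03 m and horizontal distance between sink_3 and tub above 0.06 m) or (height (world z) of sink_4 below 0.03 m and horizontal distance between sink_4 and tub above 0.06 m)).
It fails at once if the tub is pressed against the feeder with more than 30 N (contact force between tub and feeder above 30 N).
It fails at once if a bystander (solder reel or torch) is moved by more than 30 mm (distance of any of solder_reel, torch from where it was at the start of the episode above 0.03 m).
It also fails if it takes over 51 s, if anything falls off the work surface, if the arm or the gripper's body presses on something with over 40 N, if the wrist force passes 120 N, or if a joint passes its speed limit or range.

## Working session

There is one attempt and no reset: what is moved stays moved. The work goes in short steps, each a Python script; the robot and the scene stay as the last script left them, time stands still between calls to the robot, and variables do not carry over. Pictures are saved under pics/ and viewed, at most 10 in all, crops included, and the job is handed in when it is done.

```bash
mkdir -p pics
cat > h.py <<'E'
import numpy as np, cv2
from plant import robot
from scipy.spatial.transform import Rotation as R
def cam(n):
    s=robot.read_state(); p=robot.read_camera(n)
    if 'mount' in p:
        T=np.eye(4); T[:3,:3]=rot(s); T[:3,3]=s['eef_pos']; M=T@np.array(p['mount'])
    else:
        r=cv2.Rodrigues(np.array(p['rvec'],float))[0]; M=np.eye(4); M[:3,:3]=r.T; M[:3,3]=-r.T@np.array(p['tvec']).ravel()
    return p,M
def rot(s):
    t=np.array(s['tool_rot'],float)
    return t if t.shape==(3,3) else R.from_euler('xyz',t).as_matrix()
def lm(name,p,M):
    return [(np.round(M[:3,:3]@np.array(d['xyz'])+M[:3,3],4).tolist(),round(d['score'],2)) for d in robot.landmark_of(name,p)[:4]]
def save(p,f): cv2.imwrite('pics/'+f,p['pixels'][:,:,::-1])
E
python3 - <<'E'
from h import *
s=robot.read_state();print(s)
for n in ['scene','side','wrist']:
    p,M=cam(n); save(p,n+'0.png'); print(n,np.round(M[:3,3],3),np.round(M[:3,2],2))
    for k in ['feeder','outlet','bumper_mean','rod_front','lever_ball','stick_sinks','stick_relays','tub','sink_1','solder_reel','torch']:
        print(' ',k,lm(k,p,M))
E
```

```text
{'time': 0.0, 'joints': array([-1.10315250e-01,  3.78089330e-01,  7.96332910e-02,  1.27436816e+00,
       -3.57359130e-05,  1.46050065e+00]), 'joint_velocities': array([ 3.68371731e-05,  4.02784763e-04, -2.13472871e-04, -2.44138545e-04,
       -6.54584958e-04, -7.59213846e-04]), 'joint_efforts': array([-8.28799311e-04, -4.63619256e+01,  2.69900197e+01,  1.95293297e-02,
       -3.83809938e-04,  3.34511162e-05]), 'eef_pos': array([5.74359202e-01, 5.70972277e-05, 2.30348716e-01]), 'tool_rot': array([-3.13957317e+00, -1.87693753e-04,  1.57077660e+00]), 'ft_force': array([-0.2627208 , -0.78766726, -0.48774997]), 'torque': array([-0.04225212, -0.00811859,  0.01811415]), 'gripper_force': 0.001453073855373077, 'gripper_width': 0.0854563392686025}
scene [ 0.11  -0.767  1.116] [ 0.39  0.54 -0.74]
  feeder []
  outlet [([0.5669, -0.0843, 0.1846], 0.63)]
  bumper_mean [([0.5596, -0.0888, 0.1218], 0.72)]
  rod_front [([0.5287, -0.0991, 0.1549], 0.9)]
  lever_ball [([0.6547, -0.1023, 0.2258], 0.61), ([0.6075, -0.0812, 0.2972], 0.47)]
  stick_sinks [([0.6475, -0.0534, 0.221], 0.71)]
  stick_relays 
[... 653 characters left out ...]
 [([0.6458, -0.0542, 0.225], 0.83), ([0.5644, -0.0929, 0.1806], 0.69), ([0.5263, -0.0947, 0.1523], 0.42)]
  stick_relays [([0.6504, -0.0979, 0.2225], 0.65), ([0.6073, -0.0823, 0.2995], 0.4)]
  tub [([0.4454, -0.3202, -0.0023], 0.88)]
  sink_1 []
  solder_reel [([0.4686, 0.0939, 0.0004], 0.6)]
  torch []
wrist [0.574 0.072 0.374] [ 0.   -0.28 -0.96]
  feeder []
  outlet [([0.565, -0.0899, 0.1753], 0.97)]
  bumper_mean [([0.5591, -0.0873, 0.1188], 0.56)]
  rod_front [([0.5299, -0.0962, 0.1453], 0.77)]
  lever_ball []
  stick_sinks []
  stick_relays [([0.4636, 0.0913, 0.0013], 0.59)]
  tub []
  sink_1 []
  solder_reel [([0.4623, 0.0933, 0.0042], 0.8)]
  torch [([0.5813, 0.1304, -0.0072], 0.71)]
```

View pics/scene0.png

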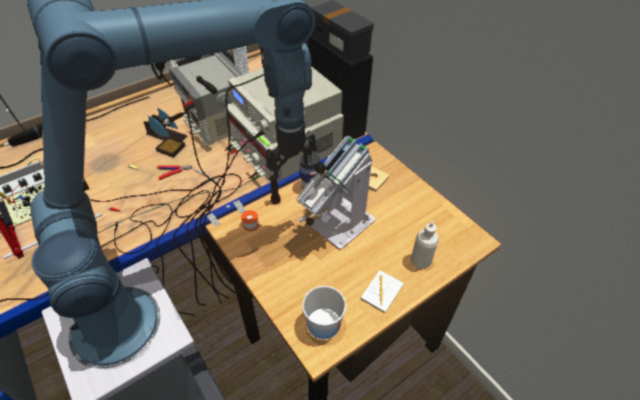

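View pics/side0.png

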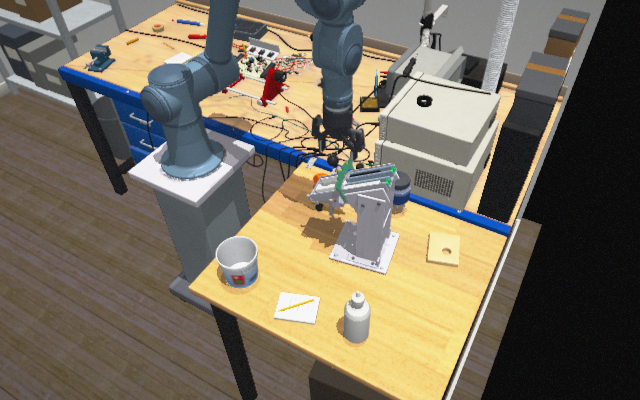

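The scene picture shows the tub at (323,312) and the feeder at (340,190). In the side picture the tub is at (238,262), the feeder at (365,210) and the ball near (333,160). The heat sinks are in the +y lane. Next I fit the feeder pose and look from above the lever.

```bash
cat >> h.py <<'E'
from scipy.optimize import least_squares
L={'outlet':[0,0,.18],'rod_front':[-.035,0,.151],'lever_ball':[.043,0,.301],'stick_sinks':[.0865,.022,.226],'stick_relays':[.0865,-.022,.226]}
def fit(obs):
    A=np.array([L[k] for k,_ in obs]);B=np.array([v for _,v in obs])
    f=lambda q:(R.from_euler('z',q[2]).apply(A)+[q[0],q[1],q[3]]-B).ravel()
    r=least_squares(f,[.565,-.09,.12,0],loss='soft_l1',f_scale=.004); return r.x,r.fun.reshape(-1,3)
E
python3 - <<'E'
from h import *
obs=[('outlet',[.5669,-.0843,.1846]),('rod_front',[.5287,-.0991,.1549]),('lever_ball',[.6075,-.0812,.2972]),('stick_sinks',[.6475,-.0534,.221]),('stick_relays',[.6569,-.1033,.2242]),
('rod_front',[.5258,-.0925,.1493]),('lever_ball',[.6076,-.0821,.2985]),('stick_sinks',[.6458,-.0542,.225]),('stick_relays',[.6504,-.0979,.2225]),('outlet',[.565,-.0899,.1753]),('rod_front',[.5299,-.0962,.1453])]
q,_=fit(obs);print(np.round(q,4))
ball=R.from_euler('z',q[2]).apply(L['lever_ball'])+[q[0],q[1],0];print(ball)
robot.move_to([ball[0],ball[1],.37],[np.pi,0,q[2]])
p,M=cam('wrist');save(p,'w1.png')
for k in L:
    for v,s in lm(k,p,M):
        print(k,v,s)
        if s>.5 and np.linalg.norm(np.array(v)-(R.from_euler('z',q[2]).apply(L[k])+[q[0],q[1],0]))<.015: obs.append((k,v))
q,r=fit(obs);print(np.round(q,4));np.save('q.npy',q)
print(R.from_euler('z',q[2]).apply(L['lever_ball'])+[q[0],q[1],0],robot.read_state()['joints'],robot.read_state()['time'])
E
```

```text
[ 0.5645 -0.0892  0.1508 -0.0024]
[ 0.60698887 -0.08277382  0.301     ]
outlet [0.6938, -0.0457, 0.2512] 0.6
lever_ball [0.6093, -0.0791, 0.3015] 0.82
lever_ball [0.4489, -0.3228, -0.0012] 0.49
stick_sinks [0.6495, -0.0527, 0.2261] 0.87
stick_relays [0.6534, -0.0975, 0.2281] 0.83
stick_relays [0.6052, -0.0756, 0.2989] 0.45
stick_relays [0.7092, -0.0459, 0.2658] 0.31
[ 0.5649 -0.0888  0.1513 -0.0015]
[ 0.60739399 -0.08230005  0.301     ] [-2.38652624e-01  4.99951986e-01  6.30026546e-01  1.70155213e+00
  2.68901252e-05  2.75158491e+00] 3.275
```

View pics/w1.png

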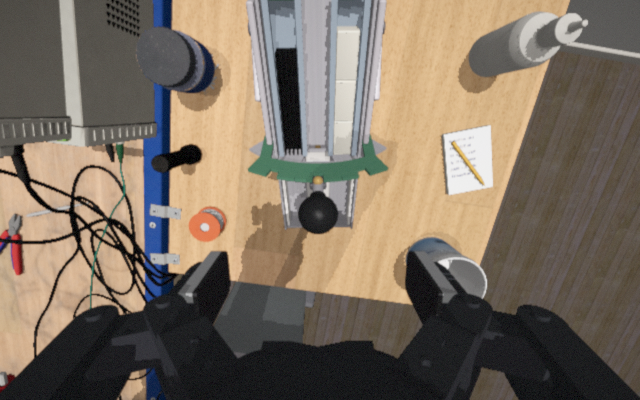

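The wrist picture shows the ball at (318,213), centred between the fingers. The black sinks are in the left (+y) lane at (287,100) and the relays in the right lane. I'll grip the ball and swing it to +y.

Run:
```python
from h import *
q=np.load('q.npy'); Rz=R.from_euler('z',q[2]); b=Rz.apply(L['lever_ball'])+[q[0],q[1],0]
at=[np.pi,0,q[2]]
print(robot.move_l([b[0],b[1],.286],at,velocity=.08,guard=8))
robot.close_gripper(20)
s=robot.read_state();print(s['gripper_width'],s['ft_force'],s['eef_pos'])
for a in [.08,.16,.24,.322]:
    l=.15*(np.cos(a)-1)
    d=Rz.apply([-l*np.sin(np.radians(28)),.15*np.sin(a),l*np.cos(np.radians(28))])
    g=robot.move_l(np.array([b[0],b[1],.286])+d,at,velocity=.06,guard=25)
    s=robot.read_state();print(a,g,s['ft_force'],s['eef_pos'])
    if g: break
robot.release();robot.hold(.2)
e=robot.read_state()['eef_pos']
robot.move_l([e[0],e[1],.37],velocity=.15)
robot.move_to([b[0],b[1],.37],at)
p,M=cam('wrist');save(p,'w2.png');print(lm('lever_ball',p,M),lm('sink_1',p,M),robot.read_state()['time'])
```

```text
False
0.02856127941196868 [-0.50701631 -0.82450224  2.33001068] [ 0.60752657 -0.08260217  0.28630928]
0.08 False [-2.12711988  0.2710186   5.10609045] [ 0.60568966 -0.07043051  0.28599428]
0.16 False [ 0.99943759  2.327439   -0.75201135] [ 0.60456173 -0.05621647  0.28401551]
0.24 False [ 1.9389499   9.11871435 -2.36047826] [ 0.60414996 -0.04381533  0.2811227 ]
0.322 False [ 1.05663041 -1.30816549 -0.57829602] [ 0.60388414 -0.03469138  0.27890945]
[([0.6003, -0.0306, 0.2949], 0.92)] [([0.5841, -0.062, 0.1966], 0.82), ([0.5728, -0.0704, 0.1795], 0.75), ([0.61, -0.0565, 0.2047], 0.58), ([0.627, -0.0577, 0.2187], 0.53)] 8.45
```

View pics/w2.png

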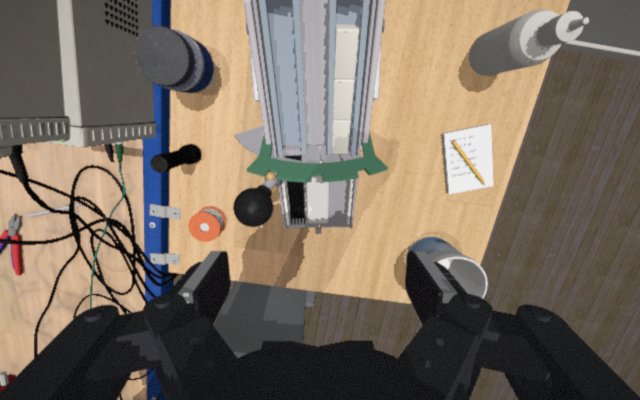

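The ball is now at (253,207) and the sinks lie at the flap near (297,190). The relays haven't moved. The tub is next.

```bash
cat >> h.py <<'E'
q=np.load('q.npy'); Rz=R.from_euler('z',q[2]); ex=Rz.apply([1,0,0]); ey=Rz.apply([0,1,0]); O=np.array([q[0],q[1],0])
RT=R.from_rotvec(ey*-np.radians(5.5))*R.from_euler('z',q[2]+np.pi/2)*R.from_euler('x',np.pi)
AT=RT.as_euler('xyz'); TZ=RT.apply([0,0,1])
def tcp(c,lift=0,r=.051,h=.089):  # tub axis centre c (xy) -> TCP gripping its near wall
    return np.array([c[0],c[1],0])-ex*r+[0,0,h+lift]+TZ*.019
E
python3 - <<'E'
from h import *
c=np.array([.4497,-.3205])
t=tcp(c)-TZ*.13
robot.move_to(t,AT); 
p,M=cam('wrist');save(p,'w3.png');print(lm('tub',p,M))
p,M=cam('side');print(lm('tub',p,M)); p,M=cam('scene');print(lm('tub',p,M),robot.read_state()['time'])
E
```

```text
[([0.4506, -0.3164, 0.0], 0.82)]
[([0.4464, -0.3211, 0.0005], 0.78), ([0.5601, -0.0906, 0.1209], 0.57)]
[([0.4527, -0.3207, -0.0024], 0.94)] 10.6583
```

View pics/w3.png

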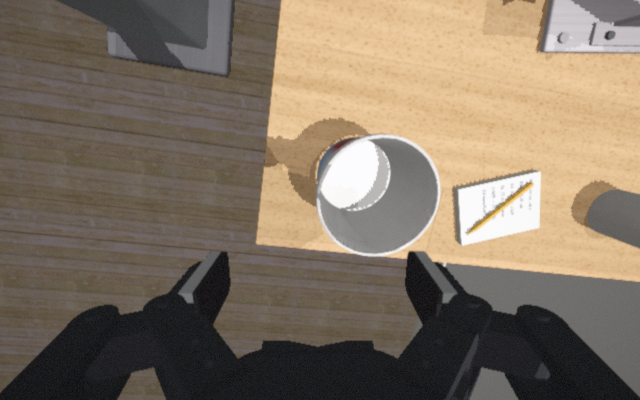

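The tub rim is centred near (378,195) and its near wall, at column 318, lies in the middle of the finger gap. I'll grasp it there and lift.

```bash
python3 - <<'E'
from h import *
c=np.array([.4500,-.3190])
print(robot.move_l(tcp(c),AT,velocity=.15,guard=8))
robot.close_gripper(60)
s=robot.read_state();print(s['gripper_width'],s['gripper_force'],s['eef_pos'],s['ft_force'])
robot.move_l(tcp(c,.05),AT,velocity=.12)
lift=.035
for f in [-.17]:
    d=O+ex*f+ey*.003
    print(tcp(d,lift)); robot.move_l(tcp(d,lift),AT,velocity=.18)
robot.hold(.2)
p,M=cam('wrist');print(lm('tub',p,M),d); p,M=cam('side');save(p,'s4.png');print(lm('tub',p,M)); p,M=cam('scene');print(lm('tub',p,M))
s=robot.read_state();print(s['gripper_width'],s['ft_force'],s['eef_pos'],s['time'])
E
python3 -c "
import cv2;i=cv2.imread('pics/s4.png')[100:300,200:440];cv2.imwrite('pics/s4c.png',cv2.resize(i,None,fx=3,fy=3)[:600,:720])"
```

```text
False
0.005172444341825427 56.6378824365529 [ 0.40190212 -0.32656041  0.07044194] [ 0.6132481  -0.13781919  2.28848439]
[ 0.34775926 -0.11885954  0.10508747]
[([0.3955, -0.1126, 0.0348], 0.97)] [ 0.39637612 -0.11144549  0.        ]
[([0.392, -0.1155, 0.0349], 0.57)]
[([0.3999, -0.1135, 0.0333], 0.92)]
0.0054186809160146265 [-0.96057195  0.01874446  0.22927856] [ 0.34776377 -0.11895187  0.10506431] 14.7917
```

View pics/s4c.png

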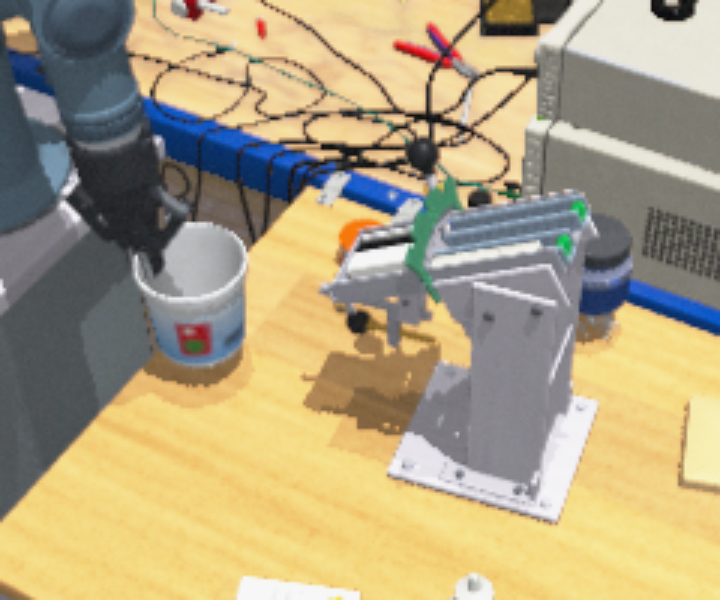

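The crop shows the tub hanging upright at (190,300), in front of the feeder and below the rod. I'll press the bumper slowly with a force guard.

```bash
cat > push.py <<'E'
from h import *
P=lambda f,l=.035: tcp(O+ex*f+ey*.006,l)
robot.move_l(P(-.095),AT,velocity=.12); robot.hold(.2)
def fx():
    s=robot.read_state(); return round(float((s['eef_pos']-P(0))@ex),4), round(float(s['ft_force']@ex),2)
print(fx())
g=False; f=-.095; b=fx()[1]
g=robot.move_l(P(-.02),AT,velocity=.025,guard=11.5)
print(g,fx())
robot.hold(1.2); print(fx())
for n in ['side','wrist','scene']:
    p,M=cam(n);save(p,n+'5.png');print(n,lm('tub',p,M),lm('sink_1',p,M))
print(robot.read_state()['gripper_width'],robot.read_state()['time'])
E
python3 push.py
python3 -c "
import cv2,numpy as np;a=cv2.imread('pics/side5.png')[110:250,260:420];b=cv2.imread('pics/wrist5.png');cv2.imwrite('pics/c5.png',np.hstack([cv2.resize(a,(340,298)),cv2.resize(b,(460,298))]))"
```

```text
(-0.0957, -0.45)
True (-0.0373, -7.54)
(-0.0401, -5.55)
side [([0.5184, -0.0905, 0.029], 0.79)] [([0.6639, -0.0911, 0.2323], 0.42)]
wrist [([0.5229, -0.0896, 0.0302], 0.96)] [([0.5514, -0.0942, 0.0416], 0.9), ([0.5359, -0.0702, 0.0452], 0.69), ([0.487, -0.0887, 0.0582], 0.67), ([0.4957, -0.094, 0.0425], 0.61)]
scene [([0.5254, -0.088, 0.0303], 0.83)] [([0.6473, -0.053, 0.2228], 0.61), ([0.5359, -0.065, 0.0398], 0.6)]
0.005106133345859344 19.5917
```

View pics/c5.png

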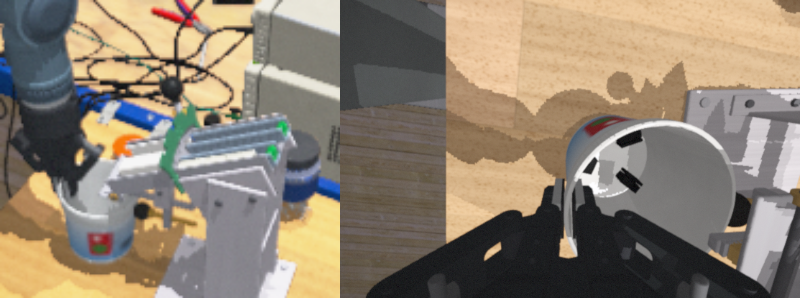

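The flap is down, the lane looks empty and the sinks lie in the tub near (620,160); the wrist network finds four. I'll back out straight and count them.

Run:
```python
from h import *
P=lambda f,l=.035: tcp(O+ex*f+ey*.006,l)
robot.move_l(P(-.175),AT,velocity=.08); robot.hold(.2)
p,M=cam('wrist');save(p,'w6.png');print(lm('tub',p,M),lm('sink_1',p,M)); p,M=cam('scene');save(p,'sc6.png');print(lm('tub',p,M),lm('lever_ball',p,M))
p,M=cam('side');save(p,'s6.png');print(lm('tub',p,M));print(robot.read_state()['time'])
a=cv2.imread('pics/sc6.png')[110:270,230:410];b=cv2.imread('pics/w6.png')[100:380,150:560]
cv2.imwrite('pics/c6.png',np.hstack([cv2.resize(a,(360,320)),cv2.resize(b,(440,300)).copy() if 0 else cv2.resize(b,(440,320))]))
```

```text
[([0.3874, -0.1144, 0.0344], 0.63)] [([0.3995, -0.136, 0.0464], 0.93), ([0.3627, -0.1167, 0.0638], 0.8), ([0.4056, -0.1372, 0.0477], 0.56)]
[([0.3946, -0.1108, 0.0338], 0.83)] [([0.6016, -0.034, 0.2926], 0.64)]
[([0.3885, -0.1122, 0.0344], 0.76)]
22.0583
```

View pics/c6.png

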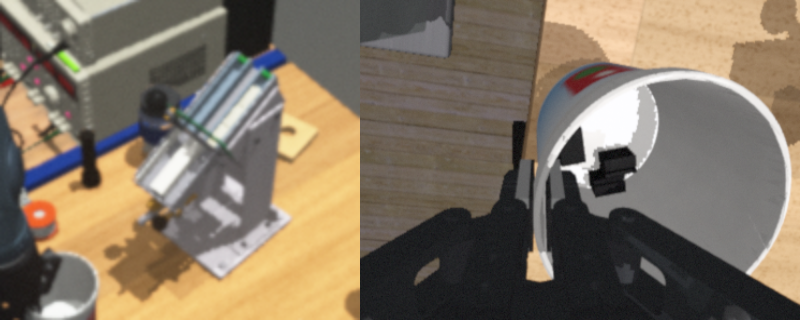

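Three sinks are visible in the tub at about (600,160), and the rest of the floor is hidden by the fingers. No black piece shows on the chute. I'll set the tub down and recount from above.

Run:
```python
from h import *
c=np.array([.4520,-.3150])
robot.move_l(tcp(c,.035),AT,velocity=.15)
robot.hold(.2)
print(robot.move_l(tcp(c,-.003),AT,velocity=.03,guard=3),robot.read_state()['eef_pos']-tcp(c))
robot.release();robot.hold(.3)
robot.move_l(tcp(c)-TZ*.16,AT,velocity=.12)
# look from above with the camera over the tub (camera ~72 mm ahead of tool x)
p,M=cam('wrist');print(lm('tub',p,M),lm('sink_1',p,M))
t=np.array([c[0],c[1],0])-ey*.03+[0,0,.27]
robot.move_to(t,[np.pi,0,q[2]+np.pi/2]); robot.hold(.2)
p,M=cam('wrist');save(p,'w7.png');print(lm('tub',p,M),lm('sink_1',p,M))
p,M=cam('side');print(lm('tub',p,M),lm('lever_ball',p,M)); p,M=cam('scene');print(lm('tub',p,M),lm('lever_ball',p,M),lm('torch',p,M),lm('solder_reel',p,M))
print(robot.read_state()['time'])
```

```text
True [-1.05198413e-04  2.25141516e-05  4.77309955e-04]
[([0.45, -0.3176, 0.0005], 0.7)] [([0.4656, -0.3471, 0.0174], 0.65), ([0.4285, -0.3355, 0.0307], 0.62), ([0.4336, -0.3409, 0.0127], 0.57)]
[([0.4513, -0.3155, -0.0001], 0.95)] [([0.4319, -0.3364, 0.03], 0.78), ([0.462, -0.347, 0.0172], 0.69), ([0.4355, -0.3424, 0.0127], 0.6), ([0.4549, -0.3429, 0.0085], 0.46)]
[([0.4478, -0.316, -0.0019], 0.79), ([0.5239, -0.0947, 0.1543], 0.45)] [([0.6042, -0.0373, 0.2927], 0.79)]
[([0.4546, -0.3165, 0.001], 0.75)] [([0.6063, -0.0352, 0.2917], 0.46)] [([0.581, 0.1256, 0.0017], 0.7)] [([0.46, 0.0902, -0.0035], 0.62)]
28.75
```

View pics/w7.png

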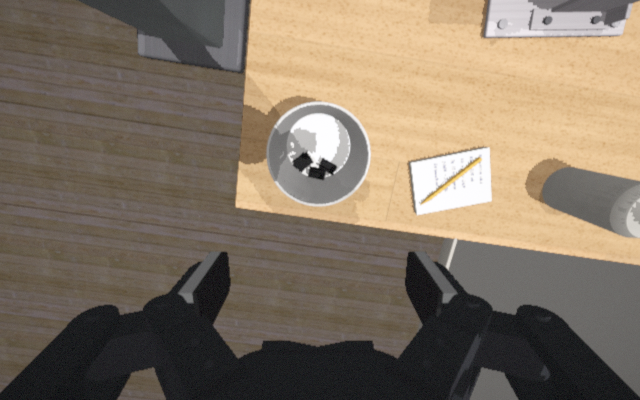

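The tub stands upright at (318,153) with dark sinks at (302,160), (316,172) and (327,165), and the fourth seems to lie under the stack. To be sure I'll check the chute once.

Run:
```python
from h import *
b=Rz.apply(L['lever_ball'])+O
robot.move_to([b[0],b[1],.40],[np.pi,0,q[2]]); robot.hold(.2)
p,M=cam('wrist');save(p,'w8.png');print(lm('sink_1',p,M),lm('lever_ball',p,M),robot.read_state()['time'])
a=cv2.imread('pics/w8.png')[90:250,200:420];z=cv2.imread('pics/w7.png')[95:215,255:385]
cv2.imwrite('pics/c8.png',np.hstack([cv2.resize(a,(400,291)),cv2.resize(z,(315,291),interpolation=2)]))
```

```text
[([0.4576, -0.3428, 0.0115], 0.58), ([0.4628, -0.3457, 0.0153], 0.36)] [([0.6054, -0.0291, 0.2946], 0.55)] 30.9167
```

View pics/c8.png

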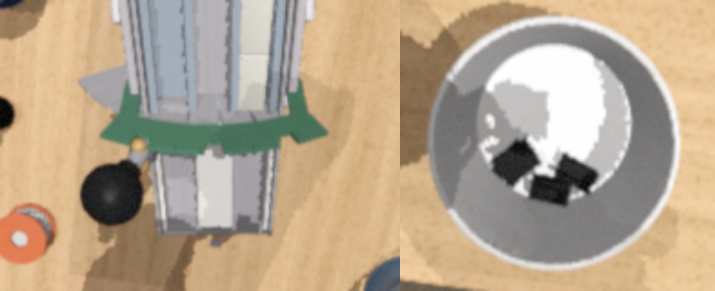

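The chute and the sinks' lane are empty, the ball is in its end notch at (112,193), the relays are in place, and the sinks are in the tub.

```bash
python3 -c "
from plant import robot
print(robot.finish_job())"
```

```text
the job is handed in; nothing more can be done
None
```

I handed in the job: the lever is in its +y end notch and the tub stands released on the bench about 0.25 m from the outlet. Three heat sinks are plainly visible in it; the fourth is inferred from the empty chute and four network detections. The relays and bystanders look undisturbed, but no verdict came back.

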